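# Lock a work stop onto a fixture with a quarter-turn T-pin

### The arm

A 6-joint arm with a two-finger parallel gripper is mounted at the origin on the work surface. World frame = base frame: x ahead of the robot, y to its left, z up, the work surface at z = 0. Lengths are in m, angles in rad, forces in N, time in s.
With the tool pointing down it reaches from about 0.225 to 0.875 m from the base axis. Payload 3.4 kg.
Tool frame: the origin (TCP) lies midway between the tips of the shut fingers; the grasp point (between the pads) lies 19 mm behind it (manip.grasp_offset is the distance from the TCP to the grasp point, in m); x points along the fingers, y is the direction in which the jaws open and shut, and the axes are right-handed (so a half turn about x gives the same grasp; the last joint's range is limited). The gripper opens to 85 mm and grips with 20 to 120 N. Pads are 22 mm wide; open, the fingers measure 114 mm over their backs; the gripper's body (76 mm by 85 mm) begins 54 mm behind the grasp point. The pads swing forward as they close: fully open they stand 13 mm farther back than shut.
Start: joints at [1.204, 0.276, 1.505, -0, 1.361, -0.121], TCP at [0.14, 0.558, 0.231] pointing down, gripper open.
Joint ranges: [-2.89, 2.89], [-0.75, 2.08], [0.22, 2.7], [-1.18, 4.32], [0.11, 2.71], [-2.7, 2.7]. Speed limits (rad/s): [2.57, 2.57, 3.14, 3.14, 3.14, 3.14].

### API

Orientations are given as a unit quaternion [w, x, y, z].
In Python, from rig import manip gives the robot as it stands.
- The arm moves only by the shell command python3 -m creep 'ROWS' [OPENING] [FORCE]. ROWS is a JSON object of lists of equal length, an entry for each row: "delta_pos": the shift along the tool's x, y, z in cm, a list of three; "dr": the turn, a rotation vector about the tool's x, y, z in rad, a list of three. In form: {"delta_pos": [[dx, dy, dz], ...], "dr": [[rx, ry, rz], ...]}. A call has 1 to 10 rows; each row is the pose to reach, as a shift and turn from the pose commanded when the call began, along the tool's axes at that moment; what a row does not reach only later rows make up. A row lasts 1/10 s, in which the tool goes at most 50 mm and 8.59 degrees, less where a joint would pass 70% of its speed; a pose out of reach is approached as far as the arm can. A call with a gripper value outside its range is refused whole. OPENING is the opening, from -1 (shut) to 1 (fully open), set as the call begins (- or left out, the last holds). The fingers move at their own pace and stop on an object; FORCE is the grip in N (left out, the last holds). Time passes only in rows, so rows that repeat a pose let the fingers close. It gives the time, the measured TCP pose, the force and the opening at its end, in the units of the state.
- manip.get_state(): the state, without advancing time (a new reading comes with each control period).
- manip.get_image(name): name is "side" or "top"; returns a dict with "pixels" (420x560x3 uint8, blue, green, red), "depth" (420x560 float32, m along the optical axis (not along the pixel's ray), 0 where there is no reading), "intrinsics" (3x3 intrinsics, pixels), "k1" (the pictures are not rectified: a ray, as slopes to the right and down, at radius r is drawn at 1 + k1 r^2 times it, then the intrinsics apply), "rvec" (rotation vector, rad) and "tvec" (3), from world to camera coordinates, as OpenCV has them. Camera axes: x right, y down, z forward; pixel columns grow to the right and rows downward; lengths in m; the calibration is good to about 2 mm. A picture is of the moment at which its call begins.
- manip.sign_off(): hands the job in, once; it reports no verdict.
The state is a dict: "clock": time; "qpos": joint angles; "qd": joint speeds; "effort": joint torques, N m; "position": TCP position; "ee_rot": TCP orientation; "contact_force": force on the tool from outside, world axes, zero at the start; "moment": the same for the moment, N m; "width": finger opening in m.
Only numpy, scipy, OpenCV 4.12 (cv2) and the standard library are available. Lean on these libraries where they do the work, as an engineer would, in place of code of your own. Each camera call takes 0.05 s, during which the arm holds its last target. There are 200 camera calls.

### The job

Fit the work stop to the fixture: lay its slotted plate flat in the nest between the low rails with its block at the end away from the sliding keeper, then put the T-headed pin down through both slots until its collar rests on the plate. Turn the pin a quarter turn so that its head locks squarely across the slot underneath, then slide the keeper fully home against the pin's wing. Set the parts down rather than dropping them, and leave the plain pin (the one with no T-head) and everything else on the bench where they are.

Things in the scene. Friction and masses are not known exactly. Their poses are not given: they have to be found in the camera images.
- fixture_nest (a point): centre of the nest on the flat top (60 mm above the bench) of the fixed fixture base, a steel bridge with red feet, 100 mm (x) by 280 mm (y, from -85 to +195), z up. The nest lies between two low round-topped rails (6 mm high, 67 mm apart inside, along y) and two low end bars (6 mm high, 146 mm apart inside). The keeper is at the +y end.
- fixture_slot (a point): centre of the slot's mouth in the fixture's top, level with the top surface, 40 mm from the nest centre towards +y (axes as fixture_nest). The slot goes right through the 10 mm top plate: 40 mm long along y, 18 mm wide along x; 50 mm of open space beneath it.
- keeper_handle (a point): point on the upright round handle (14 mm dia, 44 mm tall) of the keeper, 24 mm above the handle's foot, 20 mm below its top, 48 mm above the fixture's top; axes as fixture_nest. 50 mm ahead of it (-y) the keeper carries an upright cross plate 44 mm wide, 10 mm thick, top 115 mm above the bench. Slides along -y to home with about 2 N of friction and stays where left.
- keeper (a joint): travel of the keeper, m: 0 fully drawn back from the pin, 0.070 fully home (moves towards the fixture's -y). Home, its cross plate stands 5 mm from the side of a pin wing that is turned across the slot, and its handle is 66 mm from the slot centre; a wing not turned blocks it.
- stop_grip (a point): point to grip the work stop: in its steel block, 24 (x) x 32 (y) mm, 36 mm tall on the plate's -y end. The point is on the block's axis, 30 mm above the plate's underside, 14 mm below the block's top. Plate centre is 46 mm from it towards the stop's +y; plate slot centre 86 mm. Starts flat on the bench.
- stop: the work stop, 0.3 to 0.4 kg: aluminium plate 60 (x) x 140 (y) x 8 mm with the steel block at its -y end and a through slot 24 (x) x 50 (y) mm at its +y end; origin at the centre of the plate's underside. Fitted, its axes match fixture_nest's and its origin is at the nest centre.
- pin_grip (a point): centre of the wing of the T-headed steel pin: a flat upright plate 44 (x) x 12 (y) x 28 (z) mm at the pin's top, gripped across its 12 mm. Pin axis is vertical (z); wing and T-head both lie along the pin's x. Seated in the fixture over the stop's plate, this point is 45 mm above the fixture's top, with 4 mm of play between T-head and top plate.
- pin: the T-headed pin, 0.13 to 0.21 kg; origin on its axis at the underside of the collar (38 mm dia, 5 mm thick), 37 mm below the wing centre. Below: 12 mm dia shank and T-head 32 (x) x 11 (y) x 8 (z) mm, its underside 30 mm below the origin. Starts hanging upright by its collar in one of the rack's two slots; lifts straight out.
- plain_pin_grip (a point): wing centre of the other pin in the rack: same wing, collar and shank but no T-head. Leave it in the rack.
- rack_mid (a point): centre of the top of the fixed dark steel pin rack, 150 (x) x 40 mm, 70 mm high, open beneath; two slots 42 (x) x 18 mm, 35 mm either side of this point along x, hold the two pins
- bushing: bystander, leave alone: plain steel bushing (ring) 54 dia, 42 tall
- wrench: bystander, leave alone: steel wrench 170 long lying flat
- billet: bystander, leave alone: solid steel round 60 dia, 55 tall
- vblock: bystander, leave alone: dark steel V-block 50 x 60 x 45
- oil: bystander, leave alone: grey oil bottle 52 dia, 130 tall
- driver: bystander, leave alone: screwdriver 190 long lying flat
There are look-alikes about, which are no part of the job. Several things have the shape of the stop; the one meant has the colours described above. Leave any turquoise look-alike of the pin alone.

How it is judged:
On the way, in this order (a step that is already met when the one before it is completed fails the run):
1. the work stop lies flat in the nest, its slot over the fixture's slot (x of stop_grip in the frame of fixture_nest between -0.006 and 0.006 m and y of stop_grip in the frame of fixture_nest between -0.052 and -0.04 m and z of stop_grip in the frame of fixture_nest between 0.027 and 0.033 m and angle between stop_grip's own z axis and vertical below 0.06 rad and angle between the y axis of stop_grip and the y axis of fixture_nest, either way round below 0.1 rad), for 0.2 s.
2. the T-headed pin stands in the slot with its T-head below the fixture's top plate (horizontal distance between pin_grip and fixture_slot below 0.008 m and z of pin_grip in the frame of fixture_slot below 0.0485 m and angle between pin_grip's own z axis and vertical below 0.12 rad), for 0.1 s.
3. the pin is turned so that its T-head lies across the slot, collar on the plate (all of step 2 and z of pin_grip in the frame of fixture_slot between 0.042 and 0.0475 m and angle between the x axis of pin_grip and the x axis of fixture_slot, either way round below 0.22 rad), for 0.2 s.
4. the keeper is slid fully home against the wing (all of step 3 and value of joint keeper above 0.066 m), for 0.2 s.
At the end, for the whole second after the job is handed in: Stop flat in the nest (6 mm across, 6 mm along, 3 mm high, 0.1 rad), block away from keeper; T-pin upright, within 8 mm of the slot centre, collar on the plate (2.5 mm), T-head across the slot within 0.22 rad; keeper within 4 mm of home; stop and pin at rest (all of step 1 and all of step 4 and linear speed of each of stop, pin below 0.02 m/s); the robot touches nothing.
It fails at once if the work stop is dropped (linear speed of stop above 0.6 m/s and contact force between the fingers and stop below 0.05 N).
It fails at once if the T-pin is dropped (linear speed of pin above 0.6 m/s and contact force between the fingers and pin below 0.05 N).
It fails at once if the plain pin is taken out or disturbed (distance of plain_pin_grip from where it was at the start of the episode above 0.02 m).
It fails at once if another thing on the bench is pushed away or tipped over (distance of any of bushing, wrench, billet, vblock, oil, driver from where it was at the start of the episode above 0.03 m).
It also fails if it takes over 72 s, if anything falls off the work surface, if the arm or the gripper's body presses on something with over 40 N, if the wrist force passes 120 N, or if a joint passes its speed limit or range.

## Working session

There is one attempt and no reset: what is moved stays moved. The work goes in short steps, Python scripts to look and compute and a shell command to move; the robot and the scene stay as the last step left them, time stands still between calls to the robot, and variables do not carry over. Pictures are saved under pics/ and viewed, about 8 in all and at most 12, crops included, and the job is handed in when it is done.

```bash
mkdir -p pics; ls
cat > h.py <<'E'
import numpy as np, cv2
from rig import manip
def grab(n):
    im=manip.get_image(n); cv2.imwrite(f'pics/{n}_{manip.get_state()["clock"]:.2f}.png',im['pixels']); np.save(f'{n}.npy',im,allow_pickle=True); return im
def load(n): return np.load(f'{n}.npy',allow_pickle=True).item()
def pts(im):
    """world xyz for all pixels"""
    h,w=im['depth'].shape; K=im['intrinsics']; u,v=np.meshgrid(np.arange(w),np.arange(h))
    d=np.array([im['k1'],0,0,0,0],float) if np.isscalar(im['k1']) or np.ndim(im['k1'])==0 else np.array([im['k1'][0],0,0,0,0])
    n=cv2.undistortPoints(np.stack([u,v],-1).reshape(-1,1,2).astype(np.float64),K,d).reshape(h,w,2)
    R=cv2.Rodrigues(np.array(im['rvec'],float))[0]; z=im['depth'][...,None]
    c=np.concatenate([n*z,z],-1); P=(c-np.ravel(im['tvec']))@R
    P[im['depth']==0]=np.nan; return P
def ray(im,u,v,z):
    R=cv2.Rodrigues(np.array(im['rvec'],float))[0]
    n=cv2.undistortPoints(np.array([[[u,v]]],float),im['intrinsics'],np.array([float(np.ravel(im['k1'])[0]),0,0,0,0])).ravel()
    d=R.T@np.array([*n,1]); o=-R.T@np.ravel(im['tvec']); return o+d*(z-o[2])/d[2]
E
python3 - <<'E'
from h import *
for n in('top','side'):
    im=grab(n); print(n,im['intrinsics'][0],im['k1'],-cv2.Rodrigues(np.array(im['rvec'],float))[0].T@np.ravel(im['tvec']))
print(manip.get_state(),manip.grasp_offset)
E
ls pics
```

```text
pics
top [446.41943002   0.         276.211828  ] -0.10335552749224437 [0.40170318 0.02589606 1.22900719]
side [394.49888433   0.         283.77734204] 0.01672204786273231 [ 0.17519884 -0.68543739  0.66602923]
{'clock': 0.1, 'qpos': array([ 1.20399512e+00,  2.76491624e-01,  1.50602734e+00, -2.32851261e-05,
        1.36069369e+00, -1.21009887e-01]), 'qd': array([ 0.00162209, -0.0019012 , -0.00185955, -0.0004862 , -0.0016307 ,
        0.00028306]), 'effort': array([ 1.51031516e-03, -4.17694938e+01, -2.46407926e+01, -2.05686897e-04,
        5.89998672e-03,  1.14395056e-05]), 'position': array([0.13975552, 0.55725925, 0.2305408 ]), 'ee_rot': array([ 0.70164314,  0.08612228,  0.70190415, -0.08723778]), 'contact_force': array([-0.52126119, -0.12867049, -0.36261047]), 'moment': array([-0.0218107 , -0.0253848 , -0.02434041]), 'width': 0.08552994025539772} 0.0187
side_0.10.png
top_0.05.png
```

View pics/top_0.05.png

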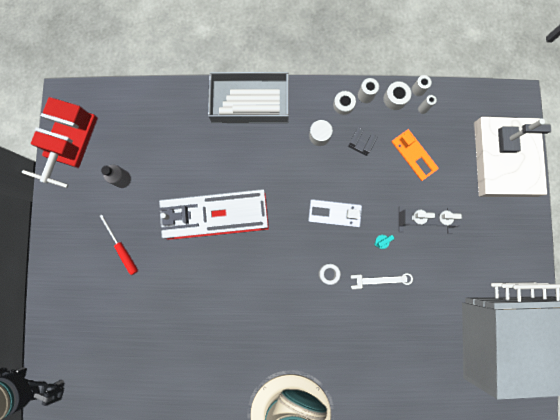

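View pics/side_0.10.png

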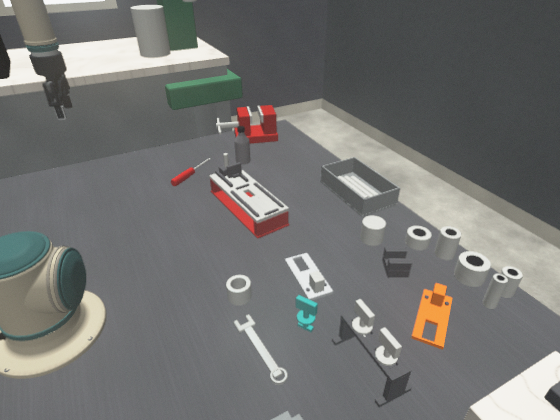

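Top view: fixture (160-268, 190-240) with the keeper on the left (+y). The steel and aluminium stop is at (310-362, 200-227), block to the right. The rack with two pins is at about (421,216) and (450,217). The orange stop and turquoise pin are decoys. Side view: pins at (362,318) and (387,347).

Run:
```python
from h import *
s=load('side');t=load('top')
a=cv2.resize(s['pixels'][285:410,320:420],None,fx=4.5,fy=4.5,interpolation=cv2.INTER_CUBIC)
b=cv2.resize(t['pixels'][185:245,300:470],None,fx=2,fy=2,interpolation=cv2.INTER_CUBIC)
c=cv2.resize(t['pixels'][180:250,150:280],None,fx=2.6,fy=2.6,interpolation=cv2.INTER_CUBIC)
h=max(a.shape[0],b.shape[0]+c.shape[0]);o=np.zeros((h,a.shape[1]+340,3),np.uint8)
o[:a.shape[0],:a.shape[1]]=np.clip(a*1.6,0,255);o[:b.shape[0],a.shape[1]:]=b;o[b.shape[0]:b.shape[0]+c.shape[0],a.shape[1]:a.shape[1]+c.shape[1]]=c
cv2.imwrite('pics/crop1.png',o)
P=pts(t);hsv=cv2.cvtColor(t['pixels'],cv2.COLOR_BGR2HSV)
print('bench z',np.nanmedian(P[300:340,100:250,2]))
def info(name,box,zl,zh):
    x0,y0,x1,y1=box;m=np.zeros(P.shape[:2],bool);m[y0:y1,x0:x1]=1
    m&=(P[...,2]>zl)&(P[...,2]<zh); q=P[m]
    if len(q)<4: print(name,len(q));return
    r=cv2.minAreaRect(q[:,:2].astype(np.float32)*1000); print(name,len(q),np.round(r[0],1),np.round(r[1],1),round(r[2],1),'medz',np.round(np.median(q[:,2]),4),'mean',np.round(q.mean(0),4))
info('fixtop',(150,180,280,250),.054,.069)
info('handle',(150,180,280,250),.12-.01,.14)
info('keeperplate',(150,180,280,250),.106,.12)
info('stopplate',(300,190,370,235),.004,.014)
info('stopblock',(300,190,370,235),.035,.06)
info('rack',(390,195,475,240),.06,.072)
info('wingA',(390,195,436,240),.108,.14)
info('wingB',(436,195,475,240),.108,.14)
info('collA',(390,195,436,240),.072,.085)
info('collB',(436,195,475,240),.072,.085)
```

```text
bench z -0.0010169402564402662
fixtop 3327 [530.6 206.5] [100.9 280.4] 6.4 medz 0.0595 mean [0.5313 0.1913 0.0601]
handle 97 [522.3 297. ] [41.1 61. ] 1.5 medz 0.1145 mean [0.5207 0.2867 0.1165]
keeperplate 80 [522.4 293.1] [41.1 53.2] 1.5 medz 0.1134 mean [0.5222 0.2755 0.1134]
stopplate 809 [ 543.9 -121.5] [192.2 121.3] 88.8 medz 0.0073 mean [ 0.5402 -0.1237  0.0075]
stopblock 101 [ 534.5 -167.8] [29.4 23.6] 83.7 medz 0.043 mean [ 0.5346 -0.1675  0.0431]
rack 394 [ 522.5 -375. ] [150.2  40.7] 88.7 medz 0.0692 mean [ 0.5217 -0.3662  0.069 ]
wingA 100 [ 522.6 -338.4] [12.1 45.1] 0.2 medz 0.1201 mean [ 0.5229 -0.3383  0.1192]
wingB 91 [ 521.1 -408.8] [45.8 10.8] 89.8 medz 0.1195 mean [ 0.5212 -0.4068  0.119 ]
collA 116 [ 511.2 -312.3] [ 53.7 136.5] 19.2 medz 0.0747 mean [ 0.5131 -0.3276  0.0754]
collB 101 [ 521.2 -414.6] [65.7 35.6] 86.3 medz 0.0744 mean [ 0.5194 -0.4087  0.0748]
```

View pics/crop1.png

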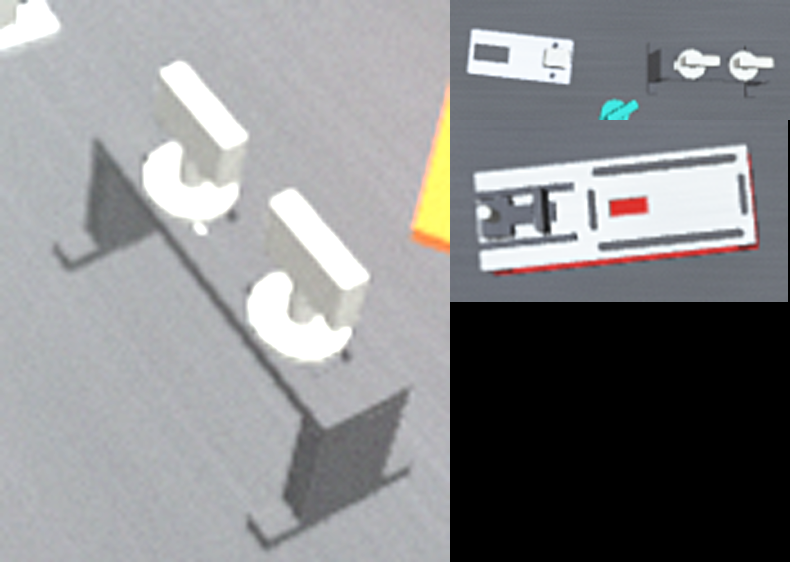

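The crop shows wings A (y≈-0.338) and B (y≈-0.408). There is a small white bit under the rack's edge below pin A, at about side px (364,336). I'll check whether it is the T-head.

Run:
```python
from h import *
s=load('side');Ps=pts(s)
k=np.array([s['k1'],0,0,0,0],float)
for n,(x,y) in dict(A=(.5226,-.3384),B=(.5211,-.4088)).items():
    w=np.array([[x,y-.016,.048],[x,y-.016,.04],[x,y+.016,.044],[x-.0055,y-.016,.04],[x,y,.04],[x,y,.12],[x-.02,y-.016,.07]],float)
    print(n,np.round(cv2.projectPoints(w,np.array(s['rvec'],float),np.array(s['tvec'],float),s['intrinsics'],k)[0].reshape(-1,2),1).tolist())
g=cv2.cvtColor(s['pixels'],cv2.COLOR_BGR2GRAY)
m=(Ps[...,2]<.062)&(Ps[...,2]>.025)&(g>115); m[:300]=0;m[:,:335]=0;m[:,410:]=0;m[375:]=0
for v,u in np.argwhere(m): print(u,v,g[v,u],np.round(Ps[v,u],3))
print(g[326:342,356:376])
# nest red slot and refined stop
t=load('top');P=pts(t);hsv=cv2.cvtColor(t['pixels'],cv2.COLOR_BGR2HSV)
def region(box,m):
    x0,y0,x1,y1=box;o=np.zeros(m.shape,np.uint8);o[y0:y1,x0:x1]=m[y0:y1,x0:x1];return o
g=t['pixels'].min(2)
m=region((303,192,368,235),g>150);c=max(cv2.findContours(m,0,2)[0],key=cv2.contourArea)[:,0]
q=np.array([ray(t,u,v,.008)[:2]*1000 for u,v in c],np.float32);print('stop',cv2.minAreaRect(q))
m=region((200,200,240,225),(hsv[...,1]>120)&(hsv[...,0]<12));c=max(cv2.findContours(m,0,2)[0],key=cv2.contourArea)[:,0]
q=np.array([ray(t,u,v,.06)[:2]*1000 for u,v in c],np.float32);print('slot red',cv2.minAreaRect(q))
q=P[185:245,155:180];z=q[...,2];q=q[z>.118];print('handle',len(q),np.nanmean(q,0))
```

```text
A [[365.9, 340.6], [365.4, 343.3], [355.2, 329.4], [363.0, 344.5], [360.1, 336.9], [364.9, 308.3], [358.3, 337.4]]
B [[390.9, 371.8], [390.2, 374.5], [378.4, 358.5], [387.7, 375.9], [384.0, 367.0], [391.0, 338.3], [383.5, 369.3]]
363 335 173 [ 0.526 -0.341  0.047]
364 336 192 [ 0.526 -0.345  0.048]
364 337 120 [ 0.525 -0.346  0.047]
376 350 192 [ 0.519 -0.386  0.061]
[[231 232 231 221 189 158 146 152 162 197 208 170 138 149 169 196 173 118
  110 112]
 [232 232 230 231 226 210 198 204 215 223 227 214 195 199 220 227 185 109
  111 110]
 [232 231 230 229 229 229 227 227 228 228 228 229 228 229 228 221 172 112
  113 112]
 [229 230 230 229 228 227 228 229 230 230 229 229 230 227 225 193 134 112
  113 113]
 [207 223 229 229 227 230 229 230 230 229 227 229 228 227 209 149 110 111
  112 115]
 [146 190 217 224 228 230 230 230 229 228 231 227 220 206 157 101 105 111
  111 111]
 [117 133 168 189 203 213 217 218 218 218 220 202 171 142 100  71  91 108
  112 112]
 [109 117 120 125 136 147 163 171 169 169 166 144 122 114  93  73  89 108
  114 111]
 [ 93 107 110 115 120 126 125 156 155 127 124 112 
[... 188 characters left out ...]
2 112
  112 109]
 [ 83  67  91 109 110 110 112 113 120 121 118 116 113 112 112 111 114 110
  109 111]
 [ 94  71  73  94 109 113 110 112 111 110 112 115 115 116 115 110 111 112
  111 114]
 [105  87  69  77  98 112 114 113 111 112 111 113 114 112 113 110 111 111
  112 110]
 [111 105  85  68  81 103 114 111 110 113 112 111 113 116 114 110 113 112
  110 112]
 [114 112 104  81  65  87 111 111 111 112 112 110 110 114 114 114 113 112
  113 113]]
stop ((540.8180541992188, -122.22571563720703), (143.29188537597656, 62.8377799987793), 83.94895935058594)
slot red ((532.732421875, 191.07180786132812), (14.84519100189209, 35.67438888549805), 6.126493453979492)
handle 24 [0.51696454 0.32179507 0.12520899]
```

Pin A is the T-headed one: the T-head's top shows at (0.526,-0.345,0.048) through its rack slot, and nothing like it shows at B. The fixture and slot estimates agree within 1 mm (yaw +6.3°). The stop's yaw is -6.1°. Next, a helper to work out move deltas.

```bash
cat > d.py <<'E'
# usage: d.py x y z(grasp or tcp) jawdeg [g] : prints delta for moves (cm, rad) in tool axes; 'g' = target is grasp point
import sys
from h import *
from scipy.spatial.transform import Rotation as Ro
x,y,z,a=map(float,sys.argv[1:5]); st=manip.get_state()
w=st['ee_rot'];R=Ro.from_quat([w[1],w[2],w[3],w[0]]); p=st['position']
best=None
for k in(0,180):
    t=np.radians(a+k);c,s=np.cos(t),np.sin(t)
    D=Ro.from_matrix(np.array([[0,c,s],[0,s,-c],[-1,0,0]])); r=(R.inv()*D)
    if best is None or r.magnitude()<best[0].magnitude(): best=(r,D)
tz=z-(manip.grasp_offset if len(sys.argv)>5 else 0)
print('cm',np.round(R.inv().apply(np.array([x,y,tz])-p)*100,2),'rv',np.round(best[0].as_rotvec(),3))
print('tool axes xyz (cols)\n',np.round(R.as_matrix(),3),'p',np.round(p,4),'q6',st['qpos'][5].round(2),'w',st['width'].round(4),'F',np.round(st['contact_force'],1),st['clock'])
E
python3 d.py .5352 -.168 .13 -6.1 g
```

```text
cm [ 12.01 -60.71  56.01] rv [1.431e+00 1.000e-03 1.000e-03]Traceback (most recent call last):
  File "d.py", line 14, in <module>
    print('tool axes xyz (cols)\n',np.round(R.as_matrix(),3),'p',np.round(p,4),'q6',st['qpos'][5].round(2),'w',st['width'].round(4),'F',np.round(st['contact_force'],1),st['clock'])
                                                                                                               ^^^^^^^^^^^^^^^^^
AttributeError: 'float' object has no attribute 'round'
```

```bash
sed -i "s/st\['width'\].round(4)/round(st['width'],4)/" d.py
python3 -m creep '{"delta_pos":[[0,-2,2],[0,-6,5.5],[0,-9,8.5],[0,-12,11],[0,-15,14],[0,-18,17],[0,-21,20],[0,-24,22.5],[0,-27,25],[0,-30,28]],"dr":[[0.05,0,0],[0.12,0,0],[0.2,0,0],[0.27,0,0],[0.35,0,0],[0.42,0,0],[0.5,0,0],[0.57,0,0],[0.65,0,0],[0.72,0,0]]}' 1
python3 d.py .5352 -.168 .13 -6.1 g
```

```text
clock: 1.1
position: [0.3382, 0.1971, 0.2311]
ee_rot: [0.626, 0.329, 0.626, -0.329]
contact_force: [0.7, -0.1, -0.2]
width: 0.0853
cm [11.96 -4.46 41.25] rv [ 0.709 -0.     0.   ]
tool axes xyz (cols)
 [[-0.001  0.824  0.567]
 [ 0.     0.567 -0.824]
 [-1.    -0.    -0.   ]] p [0.3382 0.1971 0.2311] q6 -0.25 w 0.0853 F [ 0.7 -0.1 -0.2] 1.1
```

```bash
python3 -m creep '{"delta_pos":[[1.2,-0.45,4.1],[2.4,-0.9,8.2],[3.6,-1.3,12.4],[4.8,-1.8,16.5],[6,-2.2,20.6],[7.2,-2.7,24.7],[8.4,-3.1,28.9],[9.6,-3.6,33],[10.8,-4,37.1],[11.96,-4.46,41.25]],"dr":[[0.07,0,0],[0.14,0,0],[0.21,0,0],[0.28,0,0],[0.35,0,0],[0.43,0,0],[0.5,0,0],[0.57,0,0],[0.64,0,0],[0.709,0,0]]}' -0.1
python3 -m creep '{"delta_pos":[[0,0,0],[0,0,0]],"dr":[[0,0,0],[0,0,0]]}' -0.1
python3 d.py .5352 -.168 .033 -6.1 g
```

```text
clock: 2.1
position: [0.5367, -0.1675, 0.1107]
ee_rot: [-0.472, -0.526, -0.473, 0.526]
contact_force: [-0.1, 0.5, -0.1]
width: 0.0386
clock: 2.3
position: [0.5359, -0.1664, 0.1106]
ee_rot: [-0.472, -0.525, -0.474, 0.526]
contact_force: [-1.1, 1.1, -0.4]
width: 0.0387
cm [ 9.63 -0.03  0.18] rv [ 0.001 -0.001  0.003]
tool axes xyz (cols)
 [[-0.002  0.994 -0.105]
 [ 0.002 -0.105 -0.994]
 [-1.    -0.003 -0.001]] p [ 0.5359 -0.1664  0.1106] q6 -0.32 w 0.0387 F [-1.1  1.1 -0.4] 2.3
```

```bash
python3 -m creep '{"delta_pos":[[1.5,0,0.1],[3.5,0,0.15],[5.5,0,0.15],[7.2,0,0.15],[8.3,0,0.15],[9.1,0,0.15],[9.5,0,0.15],[9.6,0,0.15]],"dr":[[0,0,0],[0,0,0],[0,0,0],[0,0,0],[0,0,0],[0,0,0],[0,0,0],[0,0,0]]}' 
python3 -m creep '{"delta_pos":[[0,0,0],[0,0,0],[0,0,0],[0,0,0],[0,0,0],[0,0,0]],"dr":[[0,0,0],[0,0,0],[0,0,0],[0,0,0],[0,0,0],[0,0,0]]}' -1 60
python3 -m creep '{"delta_pos":[[-0.5,0,0],[-1.5,0,0],[-3,0,0],[-5,0,0],[-7,0,0],[-9,0,0],[-11,0,0],[-12,0,0]],"dr":[[0,0,0],[0,0,0],[0,0,0],[0,0,0],[0,0,0],[0,0,0],[0,0,0],[0,0,0]]}' 
python3 d.py .542 .1058 .16 6.3 g
```

```text
clock: 3.1
position: [0.5363, -0.1672, 0.0157]
ee_rot: [0.473, 0.525, 0.473, -0.525]
contact_force: [-0.3, 0.7, 0.3]
width: 0.0381
clock: 3.7
position: [0.5368, -0.1677, 0.0163]
ee_rot: [0.474, 0.526, 0.473, -0.525]
contact_force: [0.5, 0.0, 5.4]
width: 0.0231
clock: 4.5
position: [0.5368, -0.1677, 0.1375]
ee_rot: [0.474, 0.526, 0.473, -0.525]
contact_force: [0.1, -0.7, -3.2]
width: 0.0227
cm [ -0.41  -2.32 -27.26] rv [-0.214  0.001 -0.002]
tool axes xyz (cols)
 [[ 0.002  0.995 -0.104]
 [-0.001 -0.104 -0.995]
 [-1.     0.002  0.001]] p [ 0.5368 -0.1677  0.1375] q6 -0.32 w 0.0227 F [ 0.1 -0.7 -3.2] 4.5
```

```bash
python3 -m creep '{"delta_pos":[[0,-0.2,-1.5],[0,-0.4,-4.5],[0,-0.7,-8],[0,-1,-11.5],[0,-1.3,-15],[0,-1.6,-18.5],[0,-1.9,-22],[0,-2.1,-25],[0,-2.3,-26.7],[0,-2.3,-27.26]],"dr":[[-0.02,0,0],[-0.04,0,0],[-0.07,0,0],[-0.1,0,0],[-0.13,0,0],[-0.16,0,0],[-0.18,0,0],[-0.2,0,0],[-0.21,0,0],[-0.214,0,0]]}'
python3 - <<'E'
from h import *
from scipy.spatial.transform import Rotation as Ro
t=grab('top');s=grab('side');P=pts(t);print(manip.get_state()['position'],manip.get_state()['contact_force'])
# plate top height slab
m=np.zeros(P.shape[:2],bool);m[170:260,150:300]=1
q=P[m&(P[...,2]>.115)&(P[...,2]<.16)];print(len(q))
h,b=np.histogram(q[:,2],bins=np.arange(.115,.161,.003));print(h)
r=cv2.minAreaRect(q[(q[:,2]<.14)][:,:2].astype(np.float32)*1000);print(r)
a=t['pixels'][150:270,140:300];b=s['pixels'][120:260,180:320]
o=np.zeros((420,800,3),np.uint8);o[:300,:400]=cv2.resize(a,None,fx=2.5,fy=2.5);o[:392,408:800]=cv2.resize(b,None,fx=2.8,fy=2.8);cv2.imwrite('pics/held.png',o)
E
```

```text
clock: 5.5
position: [0.5398, 0.1087, 0.1344]
ee_rot: [0.526, 0.47, 0.529, -0.471]
contact_force: [0.4, -0.0, -3.3]
width: 0.0229
[0.54069159 0.10690584 0.13474576] [ 0.44605615  0.52378088 -3.7603969 ]
429
[ 23  25 106 176  91   7   0   0   0   0   0   1   0   0   0]
((521.6659545898438, 206.27127075195312), (50.33065414428711, 241.6595916748047), 3.085211992263794)
```

View pics/held.png

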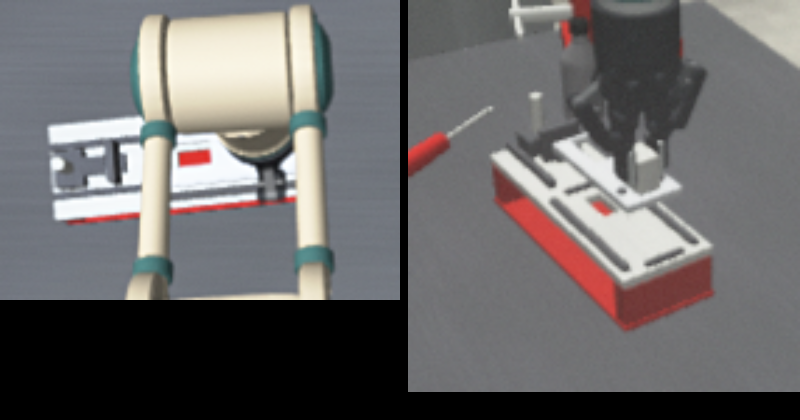

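The view shows the plate held level above the nest, block toward -y. I'll measure the held plate's yaw and offset from depth in both views.

```bash
python3 - <<'E'
from h import *
th=np.radians(6.3);yh=np.array([-np.sin(th),np.cos(th)]);xh=np.array([np.cos(th),np.sin(th)]);nest=np.array([.5369,.1515])
for n in('top','side'):
    im=load(n);P=pts(im);g=im['pixels'].min(2)
    m=(P[...,2]>.119)&(P[...,2]<.136)&(g>120)
    e=P[...,:2]-nest;m&=(abs(e@xh)<.06)&(abs(e@yh)<.11)
    k,l,stt,_=cv2.connectedComponentsWithStats(m.astype(np.uint8));i=1+np.argmax(stt[1:,4]);q=P[l==i]
    f=np.c_[(q[:,:2]-nest)@xh,(q[:,:2]-nest)@yh]*1000
    print(n,len(q),'z',np.median(q[:,2]),cv2.minAreaRect(f.astype(np.float32)),np.percentile(f,[1,50,99],axis=0).round(1).tolist())
    A=np.c_[f/1000,np.ones(len(f))];print('tilt',np.linalg.lstsq(A,q[:,2],rcond=None)[0])
E
python3 d.py .542 .1058 .16 6.3 g
```

```text
top 346 z 0.1250665589533056 ((-9.394159317016602, 17.435911178588867), (49.89115905761719, 85.74923706054688), 0.37702977657318115) [[-34.2, -23.2], [-21.8, 16.3], [14.7, 57.0]]
tilt [-0.00464481 -0.00015328  0.12508112]
side 392 z 0.12566627433581345 ((-3.915252685546875, 5.4712066650390625), (62.0865478515625, 144.5968475341797), 1.0323725938796997) [[-33.9, -65.3], [-19.7, -22.7], [26.1, 74.2]]
tilt [ 0.00919673 -0.00436481  0.12558417]
cm [-0.66  0.12  0.12] rv [ 0.002 -0.     0.002]
tool axes xyz (cols)
 [[-0.002  0.994  0.112]
 [-0.     0.112 -0.994]
 [-1.    -0.002 -0.   ]] p [0.5407 0.1069 0.1347] q6 -0.04 w 0.0234 F [ 0.4  0.5 -3.8] 5.6
```

Run:
```python
from h import *
th=np.radians(6.3);yh=np.array([-np.sin(th),np.cos(th)]);xh=np.array([np.cos(th),np.sin(th)]);nest=np.array([.5369,.1515])
for n in('top','side'):
    im=load(n);P=pts(im)
    m=(P[...,2]>.055)&(P[...,2]<.070)
    e=P[...,:2]-nest;m&=(abs(e@xh)<.07)&((e@yh)>-.11)&((e@yh)<.23);q=P[m]
    f=np.c_[(q[:,:2]-nest)@xh,(q[:,:2]-nest)@yh]*1000
    print(n,len(q),np.median(q[:,2]),cv2.minAreaRect(f.astype(np.float32)),'expect centre 0,55')
    # red through slots
    hsv=cv2.cvtColor(im['pixels'],cv2.COLOR_BGR2HSV);r=((hsv[...,1]>120)&((hsv[...,0]<12)|(hsv[...,0]>170))&m);
    m2=(P[...,2]>.119)&(P[...,2]<.131)
    f2=P[m2];f2=np.c_[(f2[:,:2]-nest)@xh,(f2[:,:2]-nest)@yh]*1000;f2=f2[(abs(f2[:,0])<60)&(f2[:,1]<100)&(f2[:,1]>-110)]
    for lo in range(-70,90,15):
        w=f2[(f2[:,1]>=lo)&(f2[:,1]<lo+15)]
        if len(w)>3: print(lo,len(w),w[:,0].min().round(1),w[:,0].max().round(1))
```

```text
top 1238 0.05999159893921646 ((-0.4205436706542969, 67.16751098632812), (100.88838195800781, 256.82757568359375), 0.11577504873275757) expect centre 0,55
-70 29 -33.2 -13.5
-55 4 -27.7 -22.6
-25 34 -34.1 -17.9
-10 59 -33.8 -1.5
5 97 -33.8 12.6
20 62 -34.2 14.5
35 65 -34.2 15.4
50 26 -34.6 -16.5
side 1457 0.06006475267057738 ((-0.5886611938476562, 58.96276092529297), (102.18194580078125, 284.980224609375), 0.18133732676506042) expect centre 0,55
-70 99 -32.4 26.6
-55 61 -33.9 26.7
-40 23 -33.6 27.9
-25 27 -34.5 -13.9
-10 32 -34.1 -10.9
5 37 -34.0 0.6
20 26 -33.8 -2.0
35 23 -33.8 10.1
50 23 -34.7 -14.8
65 39 -33.3 26.1
```

```bash
python3 -m creep '{"delta_pos":[[0,0.15,0.1],[0.7,0.3,0.2],[1.8,0.3,0.2],[3,0.3,0.2],[3.8,0.3,0.2],[4.3,0.3,0.2],[4.6,0.3,0.2],[4.6,0.3,0.2]],"dr":[[0,0,0],[0,0,0],[0,0,0],[0,0,0],[0,0,0],[0,0,0],[0,0,0],[0,0,0]]}'
python3 - <<'E'
from h import *
s=grab('side');t=grab('top')
th=np.radians(6.3);yh=np.array([-np.sin(th),np.cos(th)]);xh=np.array([np.cos(th),np.sin(th)]);nest=np.array([.5369,.1515])
im=s;P=pts(im);g=im['pixels'].min(2)
m=(P[...,2]>.0725)&(P[...,2]<.088)&(g>120)
e=P[...,:2]-nest;m&=(abs(e@xh)<.06)&(abs(e@yh)<.11);q=P[m]
f=np.c_[(q[:,:2]-nest)@xh,(q[:,:2]-nest)@yh]*1000
print(len(q),np.median(q[:,2]),cv2.minAreaRect(f.astype(np.float32)))
b=s['pixels'][130:250,190:310];cv2.imwrite('pics/low.png',cv2.resize(b,None,fx=4.8,fy=4.8,interpolation=cv2.INTER_CUBIC))
E
python3 d.py .542 .1058 .093 6.3 g
```

```text
clock: 6.4
position: [0.5447, 0.1044, 0.0892]
ee_rot: [0.527, 0.472, 0.527, -0.472]
contact_force: [-0.2, 0.1, -3.8]
width: 0.023
390 0.08009238884296402 ((0.5357170104980469, 1.08740234375), (61.152000427246094, 143.39511108398438), 0.23507769405841827)
cm [ 1.57 -0.31 -0.17] rv [ 0.    -0.    -0.001]
tool axes xyz (cols)
 [[ 0.001  0.994  0.11 ]
 [ 0.     0.11  -0.994]
 [-1.     0.001 -0.   ]] p [0.5452 0.1044 0.09  ] q6 -0.05 w 0.023 F [ 1.5 -0.1 -3.7] 6.5
```

View pics/low.png

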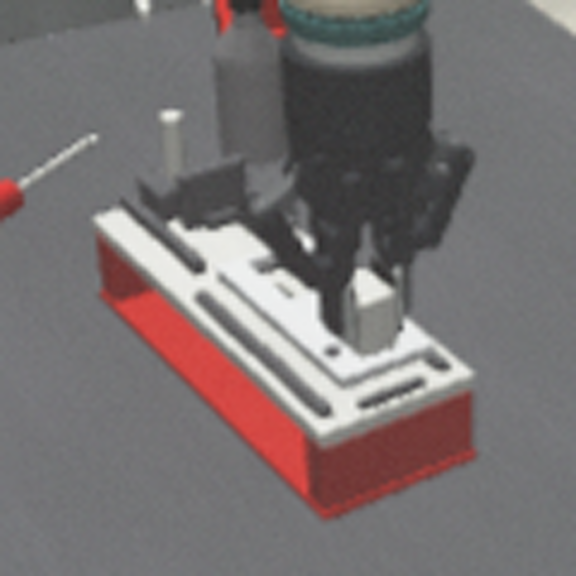

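The plate hovers about 12 mm above its seat, square and centred between the rails.

```bash
python3 -m creep '{"delta_pos":[[0.4,0,0],[0.7,0,0],[0.9,0,0],[1.0,0,0],[1.0,0,0]],"dr":[[0,0,0],[0,0,0],[0,0,0],[0,0,0],[0,0,0]]}' 
python3 -m creep '{"delta_pos":[[0.1,0,0],[0.2,0,0],[0.3,0,0],[0.3,0,0]],"dr":[[0,0,0],[0,0,0],[0,0,0],[0,0,0]]}'
```

```text
clock: 7.0
position: [0.5448, 0.1044, 0.0795]
ee_rot: [0.527, 0.472, 0.527, -0.472]
contact_force: [-0.4, -0.3, -4.4]
width: 0.0229
clock: 7.4
position: [0.5449, 0.1044, 0.0766]
ee_rot: [0.527, 0.472, 0.527, -0.472]
contact_force: [-0.2, -0.1, -3.7]
width: 0.0228
```

```bash
python3 -m creep '{"delta_pos":[[0.1,0,0],[0.2,0,0],[0.2,0,0]],"dr":[[0,0,0],[0,0,0],[0,0,0]]}'
python3 -m creep '{"delta_pos":[[0.1,0,0],[0.1,0,0]],"dr":[[0,0,0],[0,0,0]]}'
```

```text
clock: 7.7
position: [0.545, 0.1044, 0.0763]
ee_rot: [0.527, 0.472, 0.527, -0.472]
contact_force: [-3.3, -0.9, 7.9]
width: 0.0229
clock: 7.9
position: [0.545, 0.1044, 0.0763]
ee_rot: [0.527, 0.472, 0.526, -0.471]
contact_force: [-4.1, 0.2, 13.1]
width: 0.0231
```

Contact is at TCP z 0.0763, exactly 60 mm above where I gripped it on the bench, so it is seated. Releasing and retreating, then looking.

```bash
python3 -m creep '{"delta_pos":[[-0.2,0,0],[-0.2,0,0],[-0.2,0,0],[-0.2,0,0]],"dr":[[0,0,0],[0,0,0],[0,0,0],[0,0,0]]}' -0.15
python3 -m creep '{"delta_pos":[[-1,0,0],[-3,0,0],[-5,0,0],[-8,0,1],[-11,0,3],[-14,0,7],[-15,0,11],[-15,0,15],[-15,0,18],[-15,0,20]],"dr":[[0,0,0],[0,0,0],[0,0,0],[0,0,0],[0,0,0],[0,0,0],[0,0,0],[0,0,0],[0,0,0],[0,0,0]]}'
python3 - <<'E'
from h import *
s=grab('side');t=grab('top')
th=np.radians(6.3);yh=np.array([-np.sin(th),np.cos(th)]);xh=np.array([np.cos(th),np.sin(th)]);nest=np.array([.5369,.1515])
for n,im in(('top',t),('side',s)):
    P=pts(im)
    for nm,lo,hi in(('block',.098,.112),('plate',.0655,.073)):
        e=P[...,:2]-nest;m=(P[...,2]>lo)&(P[...,2]<hi)&(abs(e@xh)<.033)&(abs(e@yh)<.08);q=P[m];f=np.c_[(q[:,:2]-nest)@xh,(q[:,:2]-nest)@yh]*1000
        print(n,nm,len(q),np.median(q[:,2]),cv2.minAreaRect(f.astype(np.float32)))
o=np.zeros((390,800,3),np.uint8);o[:300,:400]=cv2.resize(t['pixels'][150:270,140:300],None,fx=2.5,fy=2.5,interpolation=cv2.INTER_CUBIC);o[:384,410:794]=cv2.resize(s['pixels'][130:250,190:310],None,fx=3.2,fy=3.2,interpolation=cv2.INTER_CUBIC);cv2.imwrite('pics/placed.png',o)
E
python3 d.py .5226 -.338 .20 0 g
```

```text
clock: 8.3
position: [0.545, 0.1043, 0.0755]
ee_rot: [0.527, 0.472, 0.527, -0.472]
contact_force: [0.7, -1.0, -0.2]
width: 0.0364
clock: 9.3
position: [0.5671, -0.0969, 0.2265]
ee_rot: [0.527, 0.472, 0.526, -0.472]
contact_force: [-0.2, 0.1, 0.4]
width: 0.0363
top block 118 0.10283569958691097 ((1.1317873001098633, -48.83003234863281), (23.81237030029297, 31.516408920288086), 1.6829187870025635)
top plate 715 0.06774270243040834 ((0.6924953460693359, -0.01520538330078125), (60.538726806640625, 158.6497802734375), 0.6032748818397522)
side block 79 0.10319923893909391 ((1.5456361770629883, -45.98300552368164), (25.75527572631836, 33.92569351196289), 1.0710726976394653)
side plate 409 0.06769561421452279 ((0.7986297607421875, 0.9882888793945312), (62.06306457519531, 155.27613830566406), 0.4031522572040558)
cm [ 4.51 -7.   23.46] rv [ 0.107  0.001 -0.001]
tool axes xyz (cols)
 [[ 0.001  0.994  0.106]
 [-0.001  0.106 -0.994]
 [-1.     0.001  0.001]] p [ 0.5673 -0.0972  0.2261] q6 -0.4 w 0.0361 F [ 0.4 -0.2  0.2] 9.4
```

View pics/placed.png

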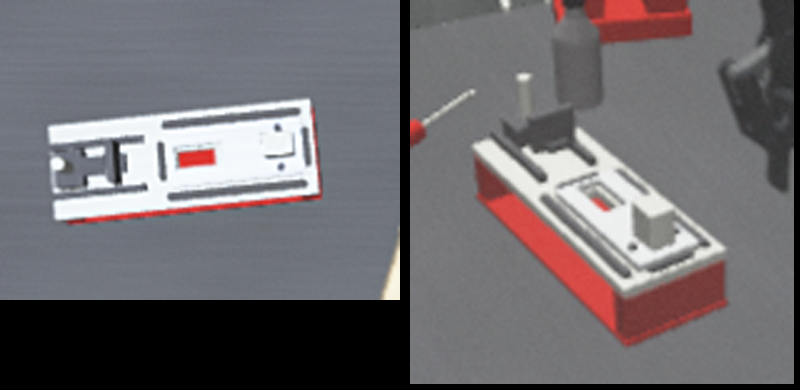

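The stop is flat in the nest: plate top z 0.0677, offsets about 1 mm, slot over the red opening (top crop 195,157). Next, pin A.

```bash
python3 -m creep '{"delta_pos":[[0.4,-0.7,2],[0.9,-1.5,5],[1.4,-2.5,8.5],[2,-3.5,12],[2.5,-4.5,15],[3,-5.5,18],[3.5,-6.2,21],[4,-6.8,22.8],[4.4,-7,23.46],[4.5,-7,23.46]],"dr":[[0.01,0,0],[0.02,0,0],[0.04,0,0],[0.05,0,0],[0.07,0,0],[0.08,0,0],[0.09,0,0],[0.1,0,0],[0.107,0,0],[0.107,0,0]]}'
python3 -m creep '{"delta_pos":[[0,0,0],[0,0,0]],"dr":[[0,0,0],[0,0,0]]}'
python3 d.py .5236 -.338 .107 0 g
```

```text
clock: 10.4
position: [0.5228, -0.3348, 0.18]
ee_rot: [0.5, 0.5, 0.501, -0.499]
contact_force: [-0.1, 0.5, -0.4]
width: 0.0362
clock: 10.6
position: [0.5235, -0.3339, 0.181]
ee_rot: [0.501, 0.499, 0.501, -0.499]
contact_force: [-0.1, -0.2, 0.5]
width: 0.0363
cm [9.27 0.01 0.42] rv [ 0.004 -0.001 -0.   ]
tool axes xyz (cols)
 [[ 0.     1.     0.004]
 [ 0.001  0.004 -1.   ]
 [-1.     0.    -0.001]] p [ 0.5235 -0.3339  0.181 ] q6 -0.68 w 0.0363 F [-0.1 -0.2  0.5] 10.6
```

```bash
python3 -m creep '{"delta_pos":[[1.5,0,0.2],[3.5,0,0.4],[5.5,0,0.4],[7.2,0,0.4],[8.3,0,0.4],[9,0,0.4],[9.3,0,0.4],[9.3,0,0.4]],"dr":[[0,0,0],[0,0,0],[0,0,0],[0,0,0],[0,0,0],[0,0,0],[0,0,0],[0,0,0]]}'
python3 -m creep '{"delta_pos":[[0,0,0],[0,0,0],[0,0,0],[0,0,0],[0,0,0],[0,0,0]],"dr":[[0,0,0],[0,0,0],[0,0,0],[0,0,0],[0,0,0],[0,0,0]]}' -1 60
python3 -m creep '{"delta_pos":[[-0.5,0,0],[-1.5,0,0],[-3,0,0],[-5,0,0],[-7,0,0],[-9,0,0],[-11,0,0],[-12,0,0],[-12,0,0]],"dr":[[0,0,0],[0,0,0],[0,0,0],[0,0,0],[0,0,0],[0,0,0],[0,0,0],[0,0,0],[0,0,0]]}'
python3 - <<'E'
from h import *
s=grab('side');b=s['pixels'][230:410,280:440];cv2.imwrite('pics/pin.png',cv2.resize(b,None,fx=3,fy=3,interpolation=cv2.INTER_CUBIC))
E
python3 d.py .5338 .1913 .20 6.3 g
```

```text
clock: 11.4
position: [0.5233, -0.3392, 0.0878]
ee_rot: [0.501, 0.499, 0.501, -0.499]
contact_force: [0.4, -0.2, 0.3]
width: 0.0363
clock: 12.0
position: [0.5236, -0.3397, 0.0885]
ee_rot: [0.501, 0.499, 0.5, -0.499]
contact_force: [0.4, 0.8, 5.2]
width: 0.0116
clock: 12.9
position: [0.5236, -0.3398, 0.2092]
ee_rot: [0.502, 0.499, 0.5, -0.499]
contact_force: [-0.1, -0.4, -1.6]
width: 0.0116
cm [  2.64   1.24 -53.06] rv [-0.107  0.    -0.   ]
tool axes xyz (cols)
 [[ 0.     1.     0.003]
 [-0.     0.003 -1.   ]
 [-1.     0.     0.   ]] p [ 0.523  -0.3393  0.2079] q6 -0.69 w 0.011 F [-0.4  0.2 -2.3] 12.95
```

View pics/pin.png

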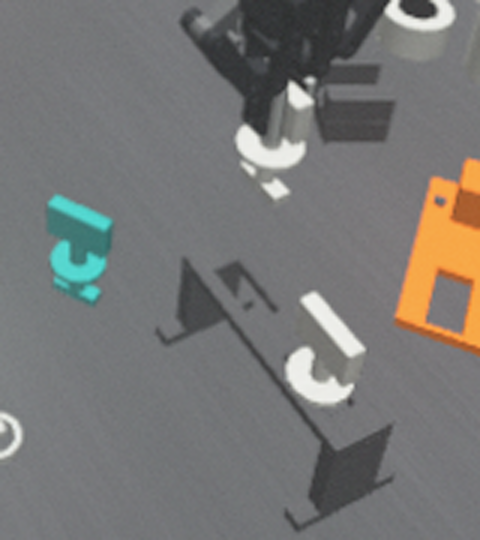

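The T-head is visible under the collar (crop 270,185), so this is the right pin, held upright. The plain pin is undisturbed. Moving to the slot.

```bash
python3 -m creep '{"delta_pos":[[0,0.05,-2],[0,0.1,-5],[0,0.2,-9],[0,0.3,-13],[0,0.4,-17],[0,0.5,-21],[0,0.6,-25],[0,0.7,-29],[0,0.8,-33],[0,0.9,-37]],"dr":[[0,0,0],[-0.01,0,0],[-0.02,0,0],[-0.03,0,0],[-0.04,0,0],[-0.05,0,0],[-0.06,0,0],[-0.07,0,0],[-0.08,0,0],[-0.09,0,0]]}'
python3 d.py .5338 .1913 .20 6.3 g
```

```text
clock: 13.95
position: [0.529, 0.0334, 0.2064]
ee_rot: [0.522, 0.476, 0.524, -0.477]
contact_force: [0.2, 0.6, -2.5]
width: 0.0112
cm [  2.52   1.96 -15.67] rv [-0.016 -0.001  0.003]
tool axes xyz (cols)
 [[-0.003  0.996  0.094]
 [ 0.001  0.094 -0.996]
 [-1.    -0.003 -0.001]] p [0.529  0.0334 0.2064] q6 -0.16 w 0.0112 F [ 0.2  0.6 -2.5] 13.95
```

```bash
python3 -m creep '{"delta_pos":[[0,0.3,-3.5],[0.2,0.7,-7],[0.6,1.1,-10],[1.2,1.5,-12.5],[1.8,1.8,-14.5],[2.4,1.95,-15.3],[2.8,1.95,-15.5],[3,1.95,-15.5]],"dr":[[0,0,0],[0,0,0],[-0.01,0,0],[-0.015,0,0],[-0.015,0,0],[-0.015,0,0],[-0.015,0,0],[-0.015,0,0]]}'
python3 -m creep '{"delta_pos":[[0,0,0],[0,0,0]],"dr":[[0,0,0],[0,0,0]]}'
python3 - <<'E'
from h import *
th=np.radians(6.3);yh=np.array([-np.sin(th),np.cos(th)]);xh=np.array([np.cos(th),np.sin(th)]);slot=np.array([.5325,.1913])
s=grab('side');t=grab('top');z0=manip.get_state()['position'][2]+.0187
print('T top z exp',z0-.059,'collar top',z0-.032)
for n,im in(('side',s),('top',t)):
    P=pts(im);g=im['pixels'].min(2);e=P[...,:2]-slot
    for nm,lo,hi in(('collar',z0-.037,z0-.028),('thead',z0-.068,z0-.055)):
        m=(P[...,2]>lo)&(P[...,2]<hi)&(g>110)&(np.hypot(e[...,0],e[...,1])<.035);q=P[m]
        if len(q)<5: print(n,nm,len(q));continue
        f=np.c_[(q[:,:2]-slot)@xh,(q[:,:2]-slot)@yh]*1000
        print(n,nm,len(q),np.median(q[:,2]),'minmax',f.min(0).round(1),f.max(0).round(1),cv2.minAreaRect(f.astype(np.float32)),'circ',cv2.minEnclosingCircle(f.astype(np.float32)))
b=s['pixels'][110:230,190:310];cv2.imwrite('pics/pin2.png',cv2.resize(b,None,fx=4.8,fy=4.8,interpolation=cv2.INTER_CUBIC))
E
python3 d.py .5338 .1913 .13 6.3 g
```

```text
clock: 14.75
position: [0.535, 0.1865, 0.1766]
ee_rot: [0.526, 0.471, 0.527, -0.473]
contact_force: [-0.3, 0.7, -2.1]
width: 0.011
clock: 14.95
position: [0.5361, 0.1859, 0.1779]
ee_rot: [0.526, 0.473, 0.526, -0.473]
contact_force: [-1.2, -0.2, -1.5]
width: 0.0109
T top z exp 0.13778714177005297 collar top 0.16478714177005296
side collar 74 0.16377421084290328 minmax [-16.9 -22.9] [20.4 16.6] ((0.6962852478027344, -5.236230850219727), (35.363555908203125, 34.876346588134766), 55.844852447509766) circ ((0.37213340401649475, -3.4305131435394287), 20.038583755493164)
side thead 39 0.13569343017836574 minmax [ -4.4 -19.4] [ 7.7 15.4] ((1.7562146186828613, -2.044618606567383), (34.85380554199219, 12.045258522033691), 89.68709564208984) circ ((-1.5354114770889282, -2.0787975788116455), 17.588205337524414)
top collar 0
top thead 2
cm [ 6.68 -0.19 -0.54] rv [-0.003 -0.    -0.001]
tool axes xyz (cols)
 [[ 0.001  0.994  0.107]
 [ 0.     0.107 -0.994]
 [-1.     0.001 -0.   ]] p [0.5363 0.1862 0.1781] q6 0.1 w 0.0113 F [-0.   0.4 -2. ] 15.05
```

View pics/pin2.png

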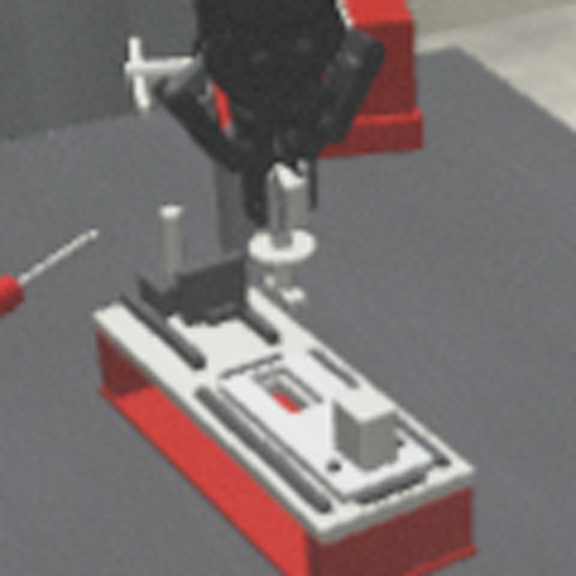

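The pin hangs upright above the slot, about 1.7 mm off in +x and 3-4 mm short in y. Correct that and descend.

```bash
python3 -m creep '{"delta_pos":[[0.5,-0.1,-0.2],[1.5,-0.17,-0.35],[2.8,-0.17,-0.35],[3.9,-0.17,-0.35],[4.7,-0.17,-0.35],[5,-0.17,-0.35],[5,-0.17,-0.35]],"dr":[[0,0,0],[0,0,0],[0,0,0],[0,0,0],[0,0,0],[0,0,0],[0,0,0]]}'
python3 - <<'E'
from h import *
th=np.radians(6.3);yh=np.array([-np.sin(th),np.cos(th)]);xh=np.array([np.cos(th),np.sin(th)]);slot=np.array([.5325,.1913])
s=grab('side');z0=manip.get_state()['position'][2]+.0187
P=pts(s);g=s['pixels'].min(2);e=P[...,:2]-slot
for nm,lo,hi in(('collar',z0-.037,z0-.028),('thead',z0-.066,z0-.055),('plate',.0655,.072)):
    m=(P[...,2]>lo)&(P[...,2]<hi)&(g>110)&(np.hypot(e[...,0],e[...,1])<(.035 if nm!='plate' else .15));
    if nm=='plate': m&=(abs(e@xh)<.033)&((e@yh)<.032)
    q=P[m];f=np.c_[(q[:,:2]-slot)@xh,(q[:,:2]-slot)@yh]*1000
    print(nm,len(q),np.median(q[:,2]),'minmax',f.min(0).round(1),f.max(0).round(1),cv2.minAreaRect(f.astype(np.float32)))
E
python3 d.py .5338 .1913 .105 6.3 g
```

```text
clock: 15.75
position: [0.5336, 0.1901, 0.1269]
ee_rot: [0.526, 0.472, 0.527, -0.473]
contact_force: [-0.5, -0.4, -0.7]
width: 0.0112
collar 75 0.11284261400586613 minmax [-19.1 -17.3] [15.8 19.7] ((-1.9952363967895508, 0.20151519775390625), (32.94291687011719, 36.06608581542969), 57.00969696044922)
thead 32 0.08550039087173644 minmax [ -7.1 -15.5] [ 4.1 17.5] ((-1.3052423000335693, 0.7958240509033203), (32.53007507324219, 10.94630241394043), 85.0702896118164)
plate 376 0.06771215373297024 minmax [ -29.5 -115.5] [32.4 30.8] ((1.5021095275878906, -42.33733367919922), (146.21144104003906, 61.82371520996094), 89.91819763183594)
cm [ 4.12 -0.01 -0.11] rv [-0.002 -0.     0.   ]
tool axes xyz (cols)
 [[-0.     0.994  0.108]
 [ 0.     0.108 -0.994]
 [-1.    -0.    -0.   ]] p [0.534  0.1902 0.1275] q6 0.11 w 0.0112 F [ 0.3  0.1 -0.7] 15.8
```

```bash
python3 -m creep '{"delta_pos":[[0.4,0.05,0],[0.8,0.05,0],[1.2,0.05,0],[1.6,0.05,0],[1.8,0.05,0],[1.8,0.05,0]],"dr":[[0,0,0],[0,0,0],[0,0,0],[0,0,0],[0,0,0],[0,0,0]]}'
python3 -m creep '{"delta_pos":[[0.3,0,0],[0.6,0,0],[0.9,0,0],[1.2,0,0],[1.5,0,0],[1.8,0,0],[1.9,0,0],[1.9,0,0]],"dr":[[0,0,0],[0,0,0],[0,0,0],[0,0,0],[0,0,0],[0,0,0],[0,0,0],[0,0,0]]}'
```

```text
clock: 16.4
position: [0.5341, 0.1901, 0.1093]
ee_rot: [0.526, 0.472, 0.526, -0.473]
contact_force: [0.3, -1.0, -2.4]
width: 0.0116
clock: 17.2
position: [0.5343, 0.1902, 0.0905]
ee_rot: [0.526, 0.472, 0.526, -0.472]
contact_force: [-0.6, -0.4, -1.0]
width: 0.0113
```

```bash
python3 -m creep '{"delta_pos":[[0.1,0,0],[0.2,0,0],[0.3,0,0],[0.3,0,0]],"dr":[[0,0,0],[0,0,0],[0,0,0],[0,0,0]]}'
python3 -m creep '{"delta_pos":[[0.05,0,0],[0.1,0,0],[0.1,0,0]],"dr":[[0,0,0],[0,0,0],[0,0,0]]}'
```

```text
clock: 17.6
position: [0.5343, 0.1902, 0.0876]
ee_rot: [0.526, 0.472, 0.526, -0.472]
contact_force: [-0.3, 0.7, -2.3]
width: 0.0112
clock: 17.9
position: [0.5344, 0.1902, 0.0867]
ee_rot: [0.526, 0.472, 0.526, -0.472]
contact_force: [-0.2, 0.0, -1.7]
width: 0.0115
```

```bash
python3 -m creep '{"delta_pos":[[0,0,0],[0,0,0],[0,0,0],[0,0,0],[0,0,0],[0,0,0],[0,0,0],[0,0,0]],"dr":[[0.08,0,0],[0.18,0,0],[0.28,0,0],[0.38,0,0],[0.48,0,0],[0.58,0,0],[0.68,0,0],[0.78,0,0]]}'
python3 -m creep '{"delta_pos":[[0,0,0],[0,0,0],[0,0,0],[0,0,0],[0,0,0],[0,0,0],[0,0,0],[0,0,0],[0,0,0]],"dr":[[0.1,0,0],[0.2,0,0],[0.3,0,0],[0.4,0,0],[0.5,0,0],[0.6,0,0],[0.7,0,0],[0.79,0,0],[0.79,0,0]]}'
python3 d.py .5338 .1913 .105 96.3 g
```

```text
clock: 18.7
position: [0.5344, 0.1902, 0.0867]
ee_rot: [0.306, 0.638, 0.306, -0.637]
contact_force: [0.4, 0.1, -1.8]
width: 0.0115
clock: 19.6
position: [0.5344, 0.1902, 0.0867]
ee_rot: [0.038, 0.706, 0.039, -0.706]
contact_force: [0.5, -0.2, -2.0]
width: 0.011
cm [ 0.04 -0.11  0.05] rv [-0.001 -0.     0.   ]
tool axes xyz (cols)
 [[ 0.     0.109 -0.994]
 [ 0.    -0.994 -0.109]
 [-1.    -0.    -0.   ]] p [0.5344 0.1902 0.0867] q6 1.68 w 0.011 F [ 0.5 -0.2 -2. ] 19.6
```

```bash
python3 -m creep '{"delta_pos":[[0.05,0,0],[0.1,0,0],[0.1,0,0]],"dr":[[0,0,0],[0,0,0],[0,0,0]]}'
python3 -m creep '{"delta_pos":[[0.05,0,0],[0.05,0,0]],"dr":[[0,0,0],[0,0,0]]}'
```

```text
clock: 19.9
position: [0.5345, 0.1902, 0.0864]
ee_rot: [0.039, 0.706, 0.039, -0.706]
contact_force: [-1.9, -0.3, 4.5]
width: 0.0114
clock: 20.1
position: [0.5345, 0.1902, 0.0864]
ee_rot: [0.039, 0.706, 0.039, -0.706]
contact_force: [-2.5, -0.5, 8.5]
width: 0.0111
```

Run:
```python
from h import *
s=grab('side');b=s['pixels'][110:230,190:310];cv2.imwrite('pics/turn.png',cv2.resize(b,None,fx=4.8,fy=4.8,interpolation=cv2.INTER_CUBIC))
```

```text
(no output)
```

View pics/turn.png

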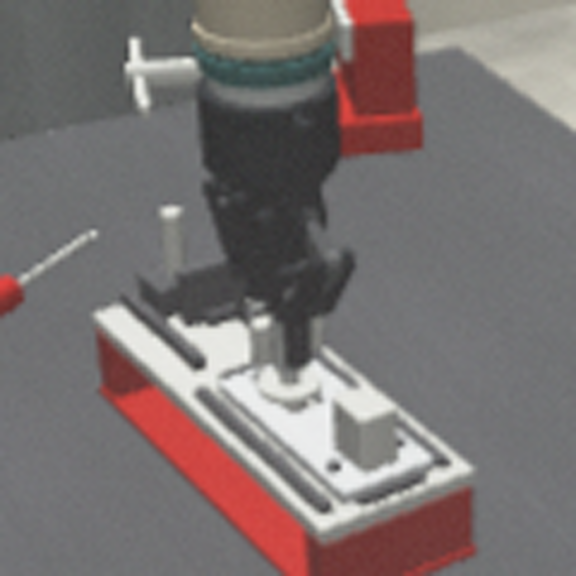

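The collar rests on the plate (contact at TCP z 0.0864, as predicted) and the wing lies across. Release and retreat up.

```bash
python3 -m creep '{"delta_pos":[[-0.15,0,0],[-0.15,0,0],[-0.15,0,0],[-0.15,0,0]],"dr":[[0,0,0],[0,0,0],[0,0,0],[0,0,0]]}' -0.3
python3 -m creep '{"delta_pos":[[-1,0,0],[-2.5,0,0],[-4.5,0,0],[-6.5,0,0],[-8.5,0,0],[-9.5,0,0],[-10,0,0],[-10,0,0],[-10,0,0],[-10,0,0]],"dr":[[0,0,0],[0,0,0],[0,0,0],[-0.1,0,0],[-0.22,0,0],[-0.36,0,0],[-0.5,0,0],[-0.64,0,0],[-0.78,0,0],[-0.9,0,0]]}'
python3 d.py .5189 .3265 .16 6.3 g
```

```text
clock: 20.55
position: [0.5343, 0.1902, 0.0864]
ee_rot: [-0.038, -0.706, -0.038, 0.706]
contact_force: [-0.6, -0.2, -0.3]
width: 0.03
clock: 21.55
position: [0.5346, 0.1902, 0.1875]
ee_rot: [0.343, 0.618, 0.343, -0.618]
contact_force: [-0.2, -0.1, 0.5]
width: 0.0295
cm [  4.63  -8.53 -10.74] rv [-0.667 -0.    -0.001]
tool axes xyz (cols)
 [[ 0.001  0.849 -0.528]
 [ 0.    -0.528 -0.849]
 [-1.     0.001 -0.001]] p [0.5346 0.1902 0.1875] q6 0.78 w 0.0295 F [-0.2 -0.1  0.5] 21.55
```

```bash
python3 -m creep '{"delta_pos":[[0,-1.2,-1.5],[0,-2.8,-3.5],[0,-4.4,-5.5],[0,-6,-7.5],[0.5,-7.5,-9.4],[1,-8.3,-10.4],[1.5,-8.53,-10.74],[2,-8.53,-10.74],[2,-8.53,-10.74]],"dr":[[-0.1,0,0],[-0.22,0,0],[-0.34,0,0],[-0.46,0,0],[-0.57,0,0],[-0.64,0,0],[-0.667,0,0],[-0.667,0,0],[-0.667,0,0]]}'
python3 - <<'E'
from h import *
th=np.radians(6.3);yh=np.array([-np.sin(th),np.cos(th)]);xh=np.array([np.cos(th),np.sin(th)]);slot=np.array([.5325,.1913])
s=grab('side');t=grab('top');print('top occl?')
for n,im in(('side',s),('top',t)):
    P=pts(im);g=im['pixels'].min(2);e=P[...,:2]-slot;fx=e@xh;fy=e@yh
    m=(P[...,2]>.09)&(P[...,2]<.13)&(abs(fx)<.015)&(fy>.115)&(fy<.16)&(g>100);q=P[m]
    if len(q)>3: print(n,'handle',len(q),(fx[m].mean()*1000).round(1),(fy[m].min()*1000).round(1),(fy[m].max()*1000).round(1),fx[m].min()*1000,fx[m].max()*1000,q[:,2].max())
    m=(P[...,2]>.112)&(P[...,2]<.125)&(abs(fx)<.035)&(abs(fy)<.03)&(g>100);q=np.c_[fx[m],fy[m]]*1000
    if len(q)>3: print(n,'wing',len(q),np.median(P[m][:,2]),cv2.minAreaRect(q.astype(np.float32)))
    m=(P[...,2]>.0705)&(P[...,2]<.078)&(abs(fx)<.035)&(abs(fy)<.03)&(g>100);q=np.c_[fx[m],fy[m]]*1000
    if len(q)>3: print(n,'collar',len(q),np.median(P[m][:,2]),cv2.minEnclosingCircle(q.astype(np.float32)))
b=s['pixels'][110:230,190:310];cv2.imwrite('pics/hnd.png',cv2.resize(b,None,fx=4.8,fy=4.8,interpolation=cv2.INTER_CUBIC))
E
python3 d.py .5189 .3265 .108 6.3 g
```

```text
clock: 22.45
position: [0.519, 0.3256, 0.166]
ee_rot: [0.525, 0.473, 0.525, -0.474]
contact_force: [-0.2, -0.1, -1.1]
width: 0.0299
top occl?
side handle 59 -1.5 126.0 144.2 -7.604203142748749 8.034636486800421 0.12764596917834375
side wing 61 0.11781428114822096 ((1.2571697235107422, -0.9648065567016602), (41.567726135253906, 13.675531387329102), 3.870889186859131)
side collar 68 0.07294894901245265 ((6.451818943023682, -0.9405065774917603), 22.934749603271484)
top handle 23 -1.0 126.9 136.2 -6.836604835211993 5.658888290389794 0.12960878003083032
top wing 87 0.1176008607369544 ((1.8786773681640625, -3.8158211708068848), (43.41490936279297, 11.857276916503906), 0.11985550820827484)
top collar 81 0.07222641718815839 ((2.9249720573425293, -5.6139678955078125), 32.263912200927734)
cm [ 7.75 -0.06 -0.09] rv [-0.007  0.     0.   ]
tool axes xyz (cols)
 [[-0.     0.995  0.103]
 [-0.     0.103 -0.995]
 [-1.    -0.     0.   ]] p [0.5196 0.3257 0.1668] q6 0.34 w 0.0301 F [ 0.5 -0.4 -0.1] 22.55
```

View pics/hnd.png

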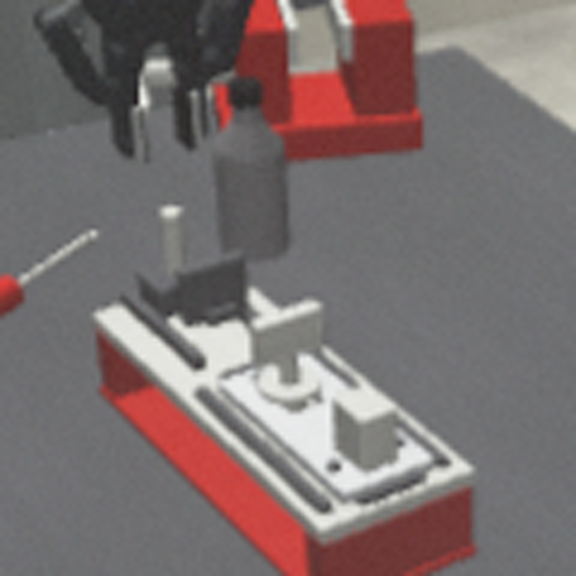

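The wing stands squarely across the slot, collar down, and the gripper is over the keeper handle. The oil bottle is well clear. Lower and grip the handle.

```bash
python3 -m creep '{"delta_pos":[[0.8,-0.1,0],[2,-0.15,0],[3.5,-0.15,0],[5,-0.15,0],[6.2,-0.15,0],[7,-0.15,0],[7.4,-0.15,0],[7.4,-0.15,0]],"dr":[[0,0,0],[0,0,0],[0,0,0],[0,0,0],[0,0,0],[0,0,0],[0,0,0],[0,0,0]]}'
python3 -m creep '{"delta_pos":[[0,0,0],[0,0,0],[0,0,0],[0,0,0],[0,0,0]],"dr":[[0,0,0],[0,0,0],[0,0,0],[0,0,0],[0,0,0]]}' -1 40
python3 -m creep '{"delta_pos":[[0,0,0.3],[0,0,0.8],[0,0,1.4],[0,0,2],[0,0,2.6],[0,0,3.2],[0,0,3.8],[0,0,4.4],[0,0,5],[0,0,5.5]],"dr":[[0,0,0],[0,0,0],[0,0,0],[0,0,0],[0,0,0],[0,0,0],[0,0,0],[0,0,0],[0,0,0],[0,0,0]]}'
```

```text
clock: 23.35
position: [0.5177, 0.3263, 0.0921]
ee_rot: [0.525, 0.473, 0.526, -0.473]
contact_force: [-0.1, -0.0, -0.5]
width: 0.0297
clock: 23.85
position: [0.5193, 0.3267, 0.0934]
ee_rot: [0.526, 0.474, 0.525, -0.472]
contact_force: [4.4, 0.1, -0.2]
width: 0.013
clock: 24.85
position: [0.5252, 0.2724, 0.0934]
ee_rot: [0.526, 0.475, 0.525, -0.472]
contact_force: [5.5, 2.2, -1.1]
width: 0.0127
```

```bash
python3 -m creep '{"delta_pos":[[0,0,0.3],[0,0,0.6],[0,0,0.9],[0,0,1.2],[0,0,1.3],[0,0,1.3]],"dr":[[0,0,0],[0,0,0],[0,0,0],[0,0,0],[0,0,0],[0,0,0]]}'
python3 -m creep '{"delta_pos":[[0,0,0.1],[0,0,0.2],[0,0,0.3],[0,0,0.3]],"dr":[[0,0,0],[0,0,0],[0,0,0],[0,0,0]]}'
```

```text
clock: 25.45
position: [0.5264, 0.2616, 0.0934]
ee_rot: [0.525, 0.476, 0.526, -0.471]
contact_force: [6.0, 7.7, -1.8]
width: 0.0128
clock: 25.85
position: [0.5264, 0.2616, 0.0934]
ee_rot: [0.523, 0.477, 0.527, -0.47]
contact_force: [3.6, 15.2, -4.1]
width: 0.0129
```

It stopped after 65.5 mm with force rising to 15 N, so it is either home or blocked. Measuring.

Run:
```python
from h import *
th=np.radians(6.3);yh=np.array([-np.sin(th),np.cos(th)]);xh=np.array([np.cos(th),np.sin(th)]);slot=np.array([.5325,.1913])
s=grab('side');t=grab('top')
for n,im in(('side',s),('top',t)):
    P=pts(im);g=im['pixels'].min(2);e=P[...,:2]-slot;fx=e@xh;fy=e@yh
    m=(P[...,2]>.112)&(P[...,2]<.122)&(abs(fx)<.035)&(fy>-.03)&(fy<.013)&(g>120);q=np.c_[fx[m],fy[m]]*1000
    if len(q)>3: print(n,'wing',len(q),np.median(P[m][:,2]),cv2.minAreaRect(q.astype(np.float32)))
    m=(P[...,2]>.095)&(P[...,2]<.120)&(abs(fx)<.03)&(fy>-.01)&(fy<.045)&(g<100);q=np.c_[fx[m],fy[m]]*1000
    if len(q)>3: print(n,'cross',len(q),q.min(0),q.max(0),P[m][:,2].max())
    m=(P[...,2]>.12)&(P[...,2]<.131)&(abs(fx)<.015)&(fy>.045)&(fy<.09)&(g>120);q=np.c_[fx[m],fy[m]]*1000
    if len(q)>3: print(n,'handle',len(q),q.min(0),q.max(0))
b=s['pixels'][110:230,190:310];cv2.imwrite('pics/home.png',cv2.resize(b,None,fx=4.8,fy=4.8,interpolation=cv2.INTER_CUBIC))
```

```text
side wing 63 0.11724362870734215 ((1.9878997802734375, -1.754007339477539), (45.06821823120117, 12.735061645507812), 0.5349405407905579)
side cross 27 [-22.6163153  12.9265146] [11.11140343 23.56013231] 0.1160330278935774
side handle 16 [-9.19138859 60.31950678] [11.78650726 75.75688926]
top wing 81 0.11791699107865371 ((1.7075786590576172, -3.8496875762939453), (43.44352722167969, 21.00310516357422), 14.850443840026855)
top cross 30 [-21.94351126  -9.44445903] [18.080993   15.60298797] 0.11509080678825587
```

View pics/home.png

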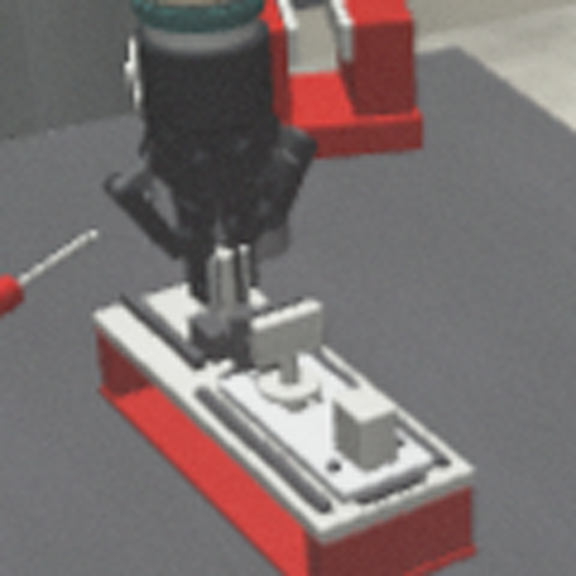

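The cross plate clears the wing, so the wing isn't blocking. I'll press a little more, release, retreat, and compare the keeper's travel in the top view.

```bash
python3 -m creep '{"delta_pos":[[0,0,0.1],[0,0,0.2],[0,0,0.3],[0,0,0.3]],"dr":[[0,0,0],[0,0,0],[0,0,0],[0,0,0]]}'
python3 -m creep '{"delta_pos":[[0,0,-0.4],[0,0,-0.6],[0,0,-0.6],[0,0,-0.6],[0,0,-0.6]],"dr":[[0,0,0],[0,0,0],[0,0,0],[0,0,0],[0,0,0]]}' -0.3
python3 -m creep '{"delta_pos":[[-1,0,0],[-2.5,0,0],[-4.5,0,0],[-7,0,0],[-9,0,0],[-11,0,-2],[-11,0,-6],[-11,0,-10],[-11,0,-13],[-11,0,-13]],"dr":[[0,0,0],[0,0,0],[0,0,0],[0,0,0],[0,0,0],[0,0,0],[0,0,0],[0,0,0],[0,0,0],[0,0,0]]}'
python3 - <<'E'
from h import *
th=np.radians(6.3);yh=np.array([-np.sin(th),np.cos(th)]);xh=np.array([np.cos(th),np.sin(th)]);slot=np.array([.5325,.1913])
s=grab('side');t=grab('top');k=lambda im:im['pixels']
for n,im in(('side',s),('top',t)):
    P=pts(im);g=im['pixels'].min(2);e=P[...,:2]-slot;fx=e@xh;fy=e@yh
    m=(P[...,2]>.12)&(P[...,2]<.131)&(abs(fx)<.015)&(fy>.045)&(fy<.09);q=np.c_[fx[m],fy[m]]*1000
    if len(q)>3: print(n,'handle',len(q),q.min(0),q.max(0))
    m=(P[...,2]>.105)&(P[...,2]<.122)&(abs(fx)<.03)&(fy>.008)&(fy<.045)&(g<110);q=np.c_[fx[m],fy[m]]*1000
    if len(q)>3: print(n,'cross',len(q),q.min(0),q.max(0),q.mean(0))
# dark cross plate travel in the top view, before/after, ray onto z=.115
for f,lo,hi in(('pics/top_0.05.png',.06,.10),(None,.005,.045)):
    px=cv2.imread(f) if f else t['pixels'];g=px.max(2);o=[]
    for v in range(185,245):
        for u in range(150,230):
            if g[v,u]<75:
                w=ray(t,u,v,.115)[:2]-slot
                if abs(w@xh)<.024 and lo<w@yh<hi:o.append([w@xh*1000,w@yh*1000])
    o=np.array(o);print('dark',len(o),np.percentile(o,[2,50,98],axis=0).round(1).tolist())
z=np.zeros((400,800,3),np.uint8);z[:396,:396]=cv2.resize(s['pixels'][130:229,200:299],None,fx=4,fy=4,interpolation=cv2.INTER_CUBIC);z[:270,400:]=cv2.resize(t['pixels'][180:234,150:230],None,fx=5,fy=5,interpolation=cv2.INTER_CUBIC);cv2.imwrite('pics/end.png',z)
E
```

```text
clock: 26.35
position: [0.5264, 0.2616, 0.0934]
ee_rot: [0.521, 0.479, 0.528, -0.469]
contact_force: [2.6, 22.5, -4.3]
width: 0.0128
clock: 26.85
position: [0.5248, 0.2582, 0.0927]
ee_rot: [0.525, 0.473, 0.526, -0.473]
contact_force: [-0.6, -0.0, -0.3]
width: 0.0302
clock: 27.85
position: [0.5109, 0.3916, 0.2033]
ee_rot: [0.526, 0.473, 0.527, -0.471]
contact_force: [0.6, -0.6, 0.2]
width: 0.0302
side handle 19 [-7.76023896 60.72569892] [ 6.06375999 78.20879924]
side cross 23 [-22.65638282  10.956232  ] [18.96647478 20.55751436] [-9.98266783 15.97892508]
top handle 27 [-6.42340292 60.31655662] [ 6.40196096 72.86262726]
top cross 35 [-22.50317703  10.96253137] [17.99330203 21.26538849] [-0.67886094 13.99872356]
dark 37 [[-21.8, 71.7], [0.8, 74.7], [17.3, 77.3]]
dark 23 [[-22.1, 8.3], [-3.2, 10.1], [13.7, 12.6]]
```

View pics/end.png

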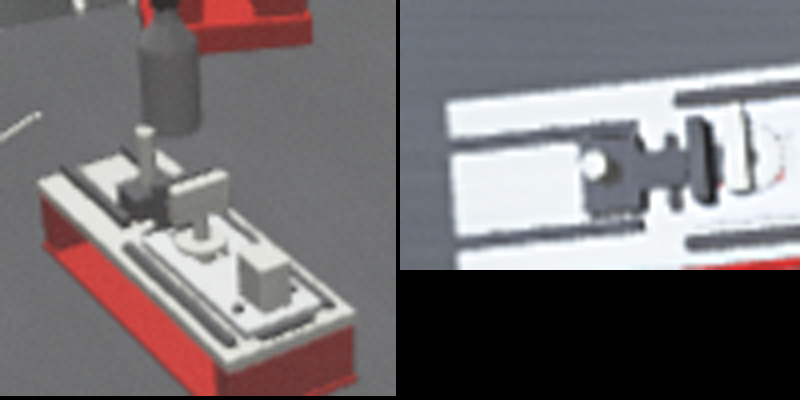

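All measurements fit home: handle 66.6 mm from the slot (66 expected), cross plate centred at 16 mm, and a hard stop at 22 N. The wing is square across, and the arm is clear at z≈0.2. Handing in.

```bash
python3 -c "
from rig import manip
manip.sign_off();print(manip.get_state()['clock'])"
```

```text
the job is handed in; nothing more can be done
the job is handed in; nothing more can be done
```

The job is done and handed in at about 28 s of the 72 s allowed. I laid the stop in the nest, put the T-headed pin down through both slots, turned it a quarter turn, and slid the keeper home.

Last checks:
- **Stop:** it lies flat, with the plate top at 67.7 mm (68 expected). It is about 1 mm off centre across. Along the nest the two views differ by 0 to 3 mm, within the 6 mm tolerance.
- **Pin:** the collar rests on the plate, contacting at the predicted height. The wing is across the slot: the clear readings after the turn are 0 to 4° off. It sits about 2 mm across from the slot centre. Along the slot the side view says 1 to 2 mm and the top view about 4 mm, both within 8 mm.
- **Keeper:** the handle is about 66.6 mm from the slot centre (66 expected) and the cross plate is where it should be. It took 22 N against the end stop without moving.

Two checks disagreed. The tool moved only 65.5 mm before the keeper stopped, against the nominal 70 mm. The before-and-after keeper images gave about 64.5 mm. Since the final position fits home, I take it that the keeper started a few millimetres forward.

In the last top-view wing reading before release, the gripper partly hid the wing and the fit gave 15°. I discarded it, because the side view and the earlier clear top view both showed it square.

I did not measure the plain pin or the other bench items again at the end. The plain pin looked undisturbed in the picture after I lifted the T-pin.

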